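# Load a shaft into the swivel cradle and index it to the gauge

## Task

Take the bright steel shaft out of the wooden rack and lower it gently into the two slotted posts of the swivel cradle, until both ends sit fully down in their slots, and let go of it. Then pull the red spring knob up, swing the cradle by it one notch anticlockwise (seen from above), so that the shaft points at the dial gauge, and let the pin drop fully home in that notch. Leave the black shaft, the gauge, the round test block and the screwdriver alone.

Things in the scene. Friction and masses are not known exactly. Their poses are not given: they have to be found in the camera images.
- shaft_mid (a point): centre of the bright steel shaft to be loaded (about 0.63 kg), 180 mm long along its own y: body 28 mm in diameter, 110 mm long, then at each end a journal 15 mm in diameter, 35 mm long. Both ends alike. At the start it lies level in one of the rack's two pairs of V notches, its axis 46 mm above the table and 34 mm above the rack's board, the body free all round
- shaft_end_a (a point): point on the bright shaft's axis in the middle of the bearing length of one journal, 65 mm from the shaft's centre along its own +y
- shaft_end_b (a point): the same on the other journal, 65 mm from the shaft's centre along its own -y
- rack: wooden rack, fixed: board 180 x 190 mm, 12 mm thick, with two notched strips (14 mm thick, tops 52 mm above the table) along its x at y = -74 and +74 mm. V notches at x = -43 and +43 mm hold the shafts by their journals; shafts lie along its y. Origin: centre of its underside, on the table
- fixture: fixed round grey base of the swivel cradle, 256 mm in diameter, 12 mm high, with a steel index ring (top 22 mm above the table, middle radius 105 mm) that has eight radial notches 11.5 mm wide, one every 45 degrees. It carries turntable, plunger and gauge. Origin: on the swivel axis, on the table
- cradle_seat (a point): point on the swivel axis, 78 mm above the table, where the centre of a fully seated shaft lies. Its axes turn with the turntable (172 mm in diameter, top face 36 mm above the table); the seated shaft lies along its y, upheld by the two blue posts
- slot_a (a point): where the shaft's axis lies when seated in the post on the +y side of cradle_seat, 65 mm from it. The post is 14 mm thick along y (inner face 58 mm from cradle_seat, so the shaft's body has 3 mm play at each end), 46 mm wide along x. Slot open at the top, 17 mm wide, flared to 29 mm at the mouth; slot floor 70.5 mm, mouth 94 mm above the table
- slot_b (a point): the same in the post on the -y side, 65 mm from cradle_seat
- cradle (a joint): angle of the turntable in rad, growing anticlockwise seen from above. 0 at the start, locked in the loading notch. The next notch anticlockwise is at 0.785, where the shaft points at the gauge; others at 1.571 and -0.785. Once the pin is out it turns with a light friction (0.1 N m) and stays where it is left. Stops at -1.0 and 1.75
- plunger_knob (a point): centre of the red round pull knob of the spring index plunger: upright, 28 mm in diameter, 24 mm tall, centre 70 mm above the table when the pin is home. It stands on the turntable's arm, 105 mm from the swivel axis on the -x side of cradle_seat, and turns with the table. Below it is a steel sleeve 22 mm in diameter, top 54 mm above the table
- plunger (a joint): how far the knob is pulled up, in m: 0 when the pin is fully home in a notch, 0.011 at the stop. The ball-nosed pin clears the ring from 0.0075 on; let go between notches it rests on the ring at about 0.007, can be pushed along so, and springs down by itself within 3 mm or so of a notch. Spring: 4.5 N down when home, 9 N at the stop
- gauge: dial gauge lying face up on a post of the base, fixed, on the line of the 0.785 notch: its spindle points level at the swivel axis, 78 mm above the table. Dial 56 mm in diameter, middle 150 mm from the swivel axis, top 90 mm above the table. Not to be touched. Origin: that of the base (on the swivel axis, on the table)
- gauge_tip (a point): tip of the gauge's spindle, 100 mm from the swivel axis, 78 mm above the table; the end of a seated and indexed shaft stops some 10 mm short of it
- black_shaft_mid (a point): centre of a black shaft of the same shape and size, lying in the rack's other pair of notches, 86 mm from the bright one centre to centre; not to be moved
- test_block_mid (a point): centre of a loose round steel test block, 60 mm in diameter, 14 mm high; bystander
- screwdriver_grip (a point): handle of a screwdriver lying on the table; bystander
There are look-alikes about, which are no part of the job. What is meant by the part that bears shaft_mid is not pink or turquoise, and is the larger of those in its own colour.

How it is judged:
By the outcome, as a careful person would: the job done as asked, in the order asked, and still so for the second after the job is handed in, with the robot touching nothing.
It also fails if it takes over 67 s, if anything falls off the work surface, if the arm or the gripper's body presses on something with over 40 N, if the wrist force passes 120 N, or if a joint passes its speed limit or range.

## Robot

A 6-joint arm with a two-finger parallel gripper is mounted at the origin on the work surface. World frame = base frame: x ahead of the robot, y to its left, z up, the work surface at z = 0. Lengths are in m, angles in degrees, forces in N, time in s.
With the tool pointing down it reaches from about 0.25 to 0.725 m from the base axis. Payload 9.7 kg.
Tool frame: the origin (TCP) lies at the very end of the fingers, on their centre line; the grasp point (between the pads) lies 19 mm behind it; z points along the fingers, y is the direction in which the jaws open and shut (so a half turn about z gives the same grasp; the last joint's range is limited). The gripper opens to 85 mm and grips with 20 to 120 N. Pads are 22 mm wide; open, the fingers measure 114 mm over their backs; the gripper's body (76 mm by 85 mm) begins 54 mm behind the grasp point. The pads swing forward as they close: fully open they stand 13 mm farther back than shut.
Start: joints at [-76.261, 4.979, 10.078, 95.1, 0, 90], TCP at [0.131, -0.534, 0.231] pointing down, gripper open.
Joint ranges: [-179.16, 179.16], [-48.56, 103.87], [-65.8, 70.77], [-126.05, 130.52], [-82.76, 87.17], [-180, 180]. Speed limits (degrees/s): [127.2, 127.2, 147.25, 180, 180, 180].

## Interface

Orientations are given as [roll, pitch, yaw] about the fixed x, y, z axes, in that order (R = Rz(yaw) Ry(pitch) Rx(roll)).
In Python, from workcell import bot, camera, ticket gives the robot as it stands.
- The arm moves only by the shell command python3 -m jog 'ROWS' [FORCE]. ROWS is a JSON object of lists of equal length, an entry for each row: "turn": the turn, a rotation vector about the world's x, y, z each as a share of 8 degrees, from -1 to 1, a list of three; "delta_pos": the shift along the world's x, y, z each as a share of 50 mm, from -1 to 1, a list of three; "hand": the opening, from -1 (shut) to 1 (fully open). A call has exactly 10 rows; each row shifts and turns the commanded pose from where the row before left it; what a row does not reach is not made up. A row lasts 1/10 s, in which the tool goes at most 50 mm and 8.59 degrees, less where a joint would pass 70% of its speed; a pose out of reach is approached as far as the arm can. A call with a number of a shift or a turn outside -1 to 1 is refused whole. A call with a gripper value outside its range is refused whole. The fingers move at their own pace and stop on an object; FORCE is the grip in N (left out, the last holds). Time passes only in rows, so rows that do not move let the fingers close, or fill a call up. It gives the time, the measured TCP pose, the force and the opening at its end, in the units of the state.
- bot.get_obs(): the state, without advancing time (a new reading comes with each control period).
- camera(name): name is "scene" or "top" or "wrist"; returns a dict with "frame" (420x560x3 uint8, red, green, blue), "range_z" (420x560 float32, m along the optical axis (not along the pixel's ray), 0 where there is no reading), "fx", "fy", "cx", "cy" (pixels), "k1" (the pictures are not rectified: a ray, as slopes to the right and down, at radius r is drawn at 1 + k1 r^2 times it, then the intrinsics apply), "extrinsics" (4x4, takes a point from world to camera coordinates); the wrist camera has in their place "mount" (4x4, takes a point from camera to tool coordinates, whose origin is the TCP and whose axes are the flange's). Camera axes: x right, y up, looking along -z (the intrinsics and any distortion apply to the point x, -y, -z); pixel columns grow to the right and rows downward; lengths in m; the calibration is good to about 2 mm. A picture is of the moment at which its call begins: read the wrist's pose just before it.
- ticket.job_done(): hands the job in, once; it reports no verdict.
The state is a dict: "time": time; "q": joint angles; "qd": joint speeds; "joint_efforts": joint torques, N m; "ee_pos": TCP position; "tcp_rot": TCP orientation; "wrist_force": force on the tool from outside, world axes, zero at the start; "torque": the same for the moment, N m; "opening": finger opening in m.
Only numpy, scipy, OpenCV 4.12 (cv2) and the standard library are available. Lean on these libraries where they do the work, as an engineer would, in place of code of your own. Each camera call takes 0.05 s, during which the arm holds its last target.

## Working session

There is one attempt and no reset: what is moved stays moved. The work goes in short steps, Python scripts to look and compute and a shell command to move; the robot and the scene stay as the last step left them, time stands still between calls to the robot, and variables do not carry over. Pictures are saved under pics/ and viewed, and the job is handed in when it is done.

```bash
ls; mkdir -p pics
cat > h.py <<'E'
import numpy as np, cv2, json
from workcell import bot, camera, ticket
from scipy.spatial.transform import Rotation as R
def grab(name, fn=None):
    o=bot.get_obs(); c=camera(name)
    if 'mount' in c:
        T=np.eye(4); T[:3,:3]=R.from_euler('xyz',o['tcp_rot'],degrees=True).as_matrix(); T[:3,3]=o['ee_pos']
        c['cw']=T@np.array(c['mount'])
    else: c['cw']=np.linalg.inv(np.array(c['extrinsics']))
    if fn: cv2.imwrite(fn, cv2.cvtColor(c['frame'],cv2.COLOR_RGB2BGR))
    return c
def ray(c,u,v):
    K=np.array([[c['fx'],0,c['cx']],[0,c['fy'],c['cy']],[0,0,1.]])
    p=cv2.undistortPoints(np.array([[[u,v]]],float),K,np.array([c['k1'],0,0,0,0.]))[0,0]
    return c['cw'][:3,:3]@np.array([p[0],-p[1],-1.]), c['cw'][:3,3]
def onz(c,u,v,z):
    d,o=ray(c,u,v); return o+d*(z-o[2])/d[2]
def depthpt(c,u,v):
    d,o=ray(c,u,v); return o+d*c['range_z'][int(v),int(u)]
E
python3 - <<'E'
from h import *
for n in ('scene','top','wrist'):
    c=grab(n,f'pics/{n}0.png'); print(n,c['fx'],c['k1'],c['cw'].round(3).tolist())
print(bot.get_obs())
E
```

```text
pics
scene 418.12828940402585 -0.02598566281354923 [[0.031, -0.616, 0.787, 1.333], [0.999, 0.0, -0.039, 0.012], [0.024, 0.787, 0.616, 0.7], [0.0, 0.0, 0.0, 1.0]]
top 379.01635634044266 0.014711377015451136 [[-0.016, 0.985, -0.173, 0.405], [-1.0, -0.014, 0.016, 0.069], [0.014, 0.173, 0.985, 1.064], [0.0, 0.0, 0.0, 1.0]]
wrist 290.951995055932 -0.02319352199034998 [[0.238, 0.934, 0.265, 0.198], [-0.971, 0.23, 0.063, -0.518], [-0.002, -0.273, 0.962, 0.373], [0.0, 0.0, 0.0, 1.0]]
{'time': 0.15, 'q': array([-7.62631359e+01,  5.00468143e+00,  1.00454426e+01,  9.50993197e+01,
       -7.03164508e-04,  9.00017966e+01]), 'qd': array([ 0.02735705, -0.07841441,  0.1334439 ,  0.01157573, -0.00377845,
        0.02428782]), 'joint_efforts': array([ 1.59273197e-03, -5.20761073e+01,  4.65045190e+01,  1.38558220e-02,
        1.10837982e-04,  1.19890538e-05]), 'ee_pos': array([ 0.13056127, -0.53410492,  0.23074307]), 'tcp_rot': array([-1.79941442e+02,  7.05000353e-04,  1.37350682e+01]), 'wrist_force': array([-1.11101812,  0.03038589, -0.43213274]), 'torque': array([-0.02029368, -0.0465469 , -0.01584892]), 'opening': 0.08520459029223501}
```

View pics/top0.png

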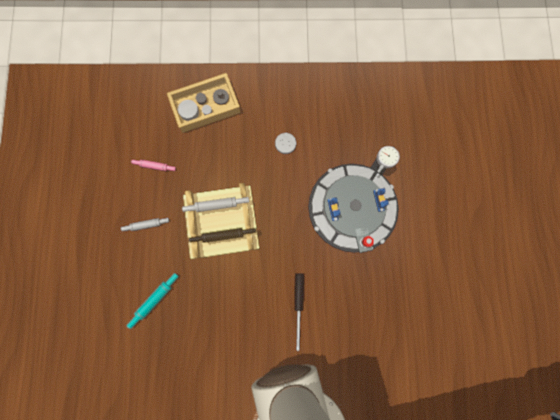

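View pics/scene0.png

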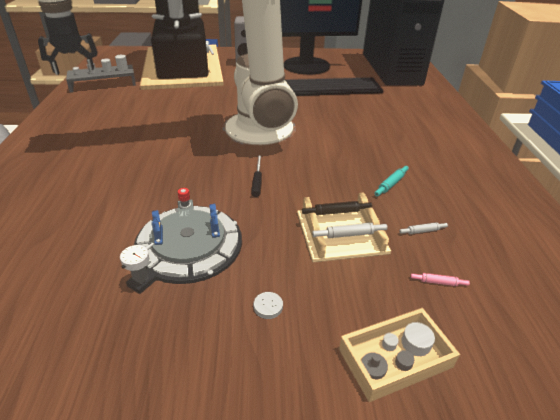

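The top view shows the bright shaft at about (216,204) in the rack, the black one at (225,236), the cradle axis at (355,206), the posts at (335,208) and (382,199), the knob at (368,241) and the gauge at (388,157). Next I'll get coarse positions.

Run:
```python
from h import *
c=grab('top')
f=lambda u,v,z: onz(c,u,v,z).round(4)
for n,u,v,z in [('sh',216,204,.046),('shL',183,208,.046),('shR',248,200.5,.046),('blk',223,236,.046),('axis',355.5,205.5,.036),('pL',335,208,.094),('pR',382,199,.094),('knob',368.5,241,.082),('dial',388,156.5,.09),('blk',286,143,.014)]:
    print(n,f(u,v,z),depthpt(c,u,v).round(3))
big=cv2.resize(c['frame'][120:270,170:430],None,fx=3,fy=3,interpolation=cv2.INTER_CUBIC)
cv2.imwrite('pics/topz.png',big[:,:,::-1])
hsv=cv2.cvtColor(c['frame'],cv2.COLOR_RGB2HSV)
for n,lo,hi in [('red',(0,170,120),(6,255,255)),('blue',(105,120,50),(125,255,255))]:
    m=cv2.inRange(hsv,lo,hi); m[:,:300]=0;m[:,420:]=0;m[:130]=0;m[270:]=0
    k,_,st,ce=cv2.connectedComponentsWithStats(m); print(n,[(st[i].tolist(),ce[i].round(1).tolist()) for i in range(1,k) if st[i][4]>8])
```

```text
sh [0.599  0.2167 0.046 ] [0.597 0.215 0.058]
shL [0.5892 0.306  0.046 ] [0.587 0.303 0.057]
shR [0.6076 0.1296 0.046 ] [0.606 0.129 0.054]
blk [0.5112 0.197  0.046 ] [0.51  0.196 0.056]
axis [ 0.5915 -0.1667  0.036 ] [ 0.592 -0.167  0.036]
pL [ 0.5751 -0.0996  0.094 ] [ 0.579 -0.104  0.071]
pR [ 0.5973 -0.2238  0.094 ] [ 0.601 -0.23   0.073]
knob [ 0.4889 -0.1851  0.082 ] [ 0.489 -0.184  0.086]
dial [ 0.714  -0.2486  0.09  ] [ 0.715 -0.249  0.088]
blk [0.7826 0.0208 0.014 ] [0.783 0.021 0.013]
red [([363, 237, 10, 9, 45], [367.0, 241.4])]
blue [([377, 189, 7, 5, 18], [380.6, 190.9]), ([375, 197, 4, 9, 13], [376.5, 200.8]), ([331, 198, 6, 5, 18], [334.1, 200.2]), ([381, 200, 7, 7, 31], [383.9, 203.3]), ([333, 211, 7, 6, 29], [335.7, 213.1])]
```

View pics/topz.png

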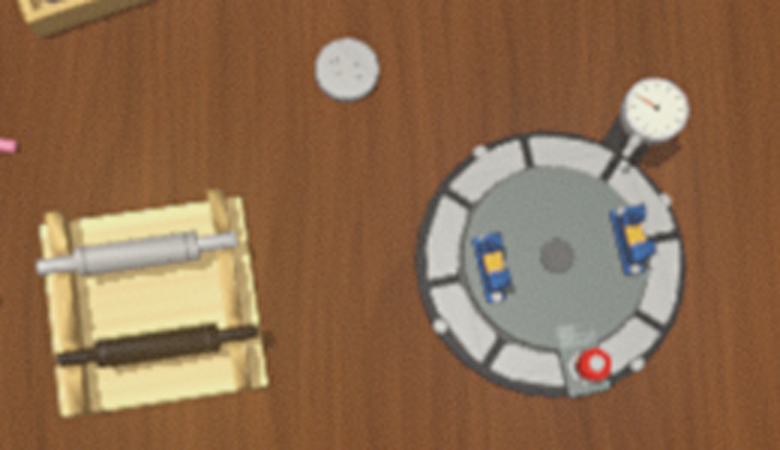

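```bash
python3 -m jog '{"turn":[[0,0,1],[0,0,1],[0,0,1],[0,0,1],[0,0,1],[0,0,1],[0,0,1],[0,0,1],[0,0,1],[0,0,1]],"delta_pos":[[0.77,0.59,0.05],[0.77,0.59,0.05],[0.77,0.59,0.05],[0.77,0.59,0.05],[0.77,0.59,0.05],[0.77,0.59,0.05],[0.77,0.59,0.05],[0.77,0.59,0.05],[0.77,0.59,0.05],[0.77,0.59,0.05]],"hand":[1,1,1,1,1,1,1,1,1,1]}' 40
python3 -m jog '{"turn":[[0,0,0.3],[0,0,0],[0,0,0],[0,0,0],[0,0,0],[0,0,0],[0,0,0],[0,0,0],[0,0,0],[0,0,0]],"delta_pos":[[0.75,0.6,0],[0.75,0.6,0],[0,0,0],[0,0,0],[0,0,0],[0,0,0],[0,0,0],[0,0,0],[0,0,0],[0,0,0]],"hand":[1,1,1,1,1,1,1,1,1,1]}'
python3 -c "
from h import *
c=grab('wrist','pics/w1.png');print(bot.get_obs()['ee_pos'],bot.get_obs()['tcp_rot'],c['cw'].round(3).tolist())
np.save('w1.npy',c,allow_pickle=True)"
```

```text
time: 1.2
ee_pos: [0.5169, -0.2377, 0.2563]
tcp_rot: [180.0, 0.0, 94.1]
wrist_force: [0.8, -0.8, 0.1]
opening: 0.0857
time: 2.2
ee_pos: [0.5905, -0.1795, 0.2564]
tcp_rot: [180.0, 0.0, 96.1]
wrist_force: [-0.4, -0.1, 0.3]
opening: 0.0855
[ 0.59052186 -0.17935223  0.25637231] [1.79994033e+02 6.58607410e-04 9.61260275e+01] [[0.994, -0.103, -0.029, 0.583], [0.107, 0.957, 0.27, -0.111], [-0.0, -0.272, 0.962, 0.399], [0.0, 0.0, 0.0, 1.0]]
```

View pics/w1.png

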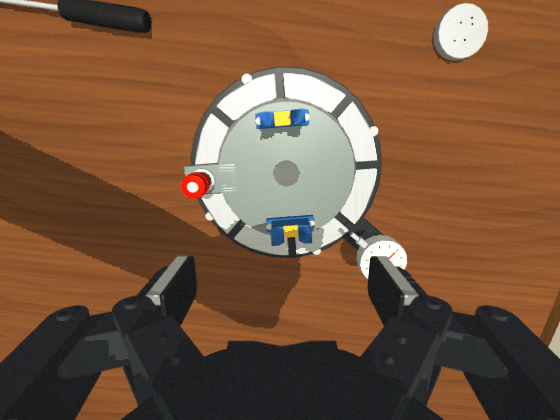

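The wrist view shows the cradle hub at (286,173), the knob at (195,185), posts at (283,119) and (291,230), and the gauge at (383,258).

Run:
```python
from h import *
c=np.load('w1.npy',allow_pickle=True).item()
f=c['frame']; hsv=cv2.cvtColor(f,cv2.COLOR_RGB2HSV)
big=cv2.resize(f[95:265,180:330],None,fx=4.5,fy=3.5,interpolation=cv2.INTER_CUBIC)
big=cv2.resize(f[95:255,175:335],None,fx=3.7,fy=3.7,interpolation=cv2.INTER_CUBIC)
cv2.imwrite('pics/w1z.png',big[:,:,::-1])
def comps(m,mn=15):
    k,_,st,ce=cv2.connectedComponentsWithStats(m); return [(st[i].tolist(),ce[i].round(2).tolist()) for i in range(1,k) if st[i][4]>mn]
roi=np.zeros(f.shape[:2],np.uint8); roi[60:270,180:420]=1
red=(cv2.inRange(hsv,(0,150,80),(8,255,255))|cv2.inRange(hsv,(172,150,80),(180,255,255)))*roi
print('red',comps(red)); 
blue=cv2.inRange(hsv,(105,120,40),(125,255,255))*roi; print('blue',comps(blue))
yel=cv2.inRange(hsv,(18,120,100),(32,255,255))*roi; print('yel',comps(yel))
hub=cv2.inRange(cv2.cvtColor(f,cv2.COLOR_RGB2GRAY),90,130)*roi; print('hub',comps(hub,200))
for n,u,v in [('hub',286,173),('postA',261,119),('postA2',305,117),('yA',283,118),('pB',310,222),('pBb',272,222),('pB2',275,235)]:
    print(n,f[v,u],depthpt(c,u,v).round(4))
```

```text
red [([180, 172, 30, 27, 503], [195.1, 184.61])]
blue [([290, 109, 19, 17, 240], [298.54, 117.28]), ([256, 112, 19, 17, 245], [265.77, 119.76]), ([266, 215, 48, 31, 810], [290.3, 227.94])]
yel [([274, 111, 17, 15, 215], [281.94, 118.09]), ([283, 225, 15, 13, 168], [290.38, 230.86])]
hub [([180, 60, 240, 210, 15337], [335.01, 123.12]), ([260, 126, 42, 14, 323], [280.5, 131.09]), ([180, 174, 39, 63, 1124], [194.51, 207.02]), ([252, 216, 62, 30, 232], [274.5, 224.5]), ([298, 240, 66, 30, 963], [328.88, 259.79])]
hub [140 141 135] [ 0.5945 -0.1648  0.0381]
postA [ 49 114 181] [ 0.5618 -0.1051  0.0944]
postA2 [226 234 236] [ 0.6089 -0.0965  0.0463]
yA [255 245  70] [ 0.5836 -0.1011  0.072 ]
pB [160 162 151] [ 0.6316 -0.2225  0.0467]
pBb [ 34  69 109] [ 0.5834 -0.2264  0.0507]
pB2 [ 36  77 123] [ 0.5883 -0.227   0.0936]
```

View pics/w1z.png

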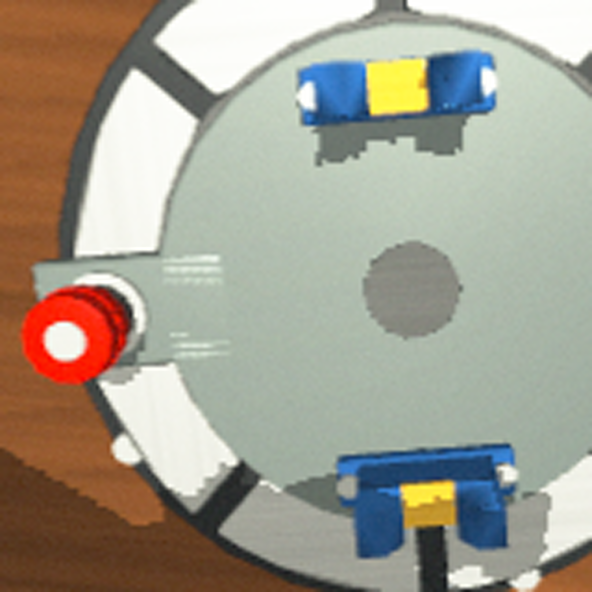

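Run:
```python
from h import *
c=np.load('w1.npy',allow_pickle=True).item()
f=c['frame']
A=onz(c,281.94,118.09,.0705);B=onz(c,290.38,230.86,.0705)
print(A,B,(A+B)/2,np.linalg.norm(A-B)); d=(A-B)[:2]; print('yaw of y axis-90',np.degrees(np.arctan2(d[1],d[0]))-90)
g=cv2.cvtColor(f,cv2.COLOR_RGB2HSV); sub=f[155:192,268:305].astype(int); print(f[173,286],f[160,250],f[150,286])
m=np.zeros(f.shape[:2],np.uint8); m[155:192,268:305]=(sub[:,:,1]-sub[:,:,0]<4).astype(np.uint8)
k,l,st,ce=cv2.connectedComponentsWithStats(m); print(st[1:],ce[1:])
i=1+np.argmax(st[1:,4]); h=onz(c,*ce[i],.0365); print('hub',h)
gray=f[:,:,:].min(2)
m=((f.min(2)>200)).astype(np.uint8); k,l,st,ce=cv2.connectedComponentsWithStats(m)
for i in range(1,k):
    x,y=ce[i]
    if abs(x-194)<8 and abs(y-186)<8: print('knob white',st[i],ce[i],onz(c,x,y,.082))
gx=onz(c,195.1,184.61,.072);print('red',gx, 'dial',onz(c,383,258,.09))
```

```text
[ 0.58251642 -0.10125714  0.0705    ] [ 0.60643435 -0.22857876  0.0705    ] [ 0.59447538 -0.16491795  0.0705    ] 0.12954867944531376
yaw of y axis-90 10.639272621831253
[140 141 135] [182 193 178] [187 201 185]
[[274 161  25  25 453]] [[285.89845475 172.94039735]]
hub [ 0.59439672 -0.16500478  0.0365    ]
knob white [188 182  10  10  80] [192.15  186.625] [ 0.49124738 -0.1844509   0.082     ]
red [ 0.49164806 -0.18405978  0.072     ] dial [ 0.71597414 -0.24338743  0.09      ]
```

```bash
python3 -m jog '{"turn":[[0,0,0],[0,0,0],[0,0,0],[0,0,0],[0,0,0],[0,0,0],[0,0,0],[0,0,0],[0,0,0],[0,0,0]],"delta_pos":[[0.02,0.95,-0.1],[0.02,0.95,-0.1],[0.02,0.95,-0.1],[0.02,0.95,-0.1],[0.02,0.95,-0.1],[0.02,0.95,-0.1],[0.02,0.95,-0.1],[0.02,0.95,-0.1],[0,0,0],[0,0,0]],"hand":[1,1,1,1,1,0.3,0.3,0.3,0.3,0.3]}'
python3 - <<'E'
from h import *
c=grab('wrist','pics/w2.png');print(bot.get_obs()['ee_pos'],bot.get_obs()['tcp_rot'],bot.get_obs()['qd'].round(2))
np.save('w2.npy',c,allow_pickle=True)
E
```

```text
time: 3.25
ee_pos: [0.5983, 0.2019, 0.2158]
tcp_rot: [-180.0, 0.0, 96.3]
wrist_force: [0.4, 0.0, 0.4]
opening: 0.0555
[0.59852458 0.20076635 0.21618683] [-1.79982930e+02  2.08029477e-02  9.61824072e+01] [-1.56 -0.62 -0.15  0.12 -0.05 -0.14]
```

View pics/w2.png

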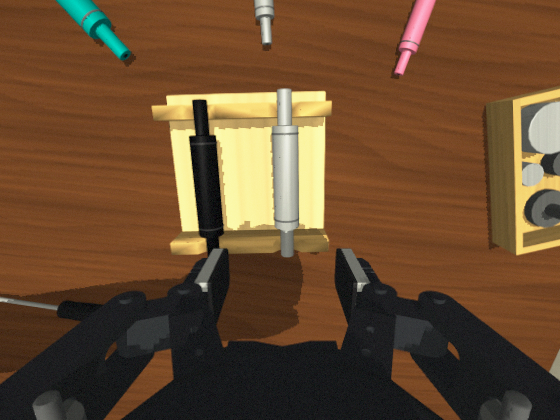

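The bright shaft runs from (284,90) to (288,255) with its body between rows 126 and 229. The black shaft is to its left.

Run:
```python
from h import *
c=np.load('w2.npy',allow_pickle=True).item()
f=c['frame']; hsv=cv2.cvtColor(f,cv2.COLOR_RGB2HSV)
m=((hsv[:,:,1]<45)&(hsv[:,:,2]>80)).astype(np.uint8); m[:, :255]=0;m[:,315:]=0;m[:80]=0;m[262:]=0
k,l,st,ce=cv2.connectedComponentsWithStats(m); i=1+np.argmax(st[1:,4]); print(st[i],ce[i]); m=(l==i)
P=[]
for v in range(92,254,4):
    x=np.where(m[v])[0]; print(v,x.min(),x.max(),end='; ')
    if 135<v<215:
        # both silhouette tangents -> average at axis height
        P.append((onz(c,x.min()-.5,v,.046)+onz(c,x.max()+.5,v,.046))/2)
P=np.array(P); a=np.polyfit(P[:,1],P[:,0],1); print('\nyaw',-np.degrees(np.arctan(a[0])))
ys=np.where(m.any(1))[0]; print(ys.min(),ys.max())
for n,u,v,z in [('endtop',284.5,ys.min(),.046),('endbot',287.5,ys.max()+1,.046),('bt',285,125,.058),('bb',287,229.5,.058)]: print(n,onz(c,u,v,z))
for y in (.2,.217,.23): print(y,np.polyval(a,y))
```

```text
[ 272   89   27  168 3332] [285.39615846 172.45018007]
92 277 290; 96 277 290; 100 278 290; 104 278 290; 108 278 290; 112 278 291; 116 278 290; 120 278 291; 124 278 291; 128 273 297; 132 272 297; 136 273 297; 140 273 297; 144 273 297; 148 273 297; 152 273 297; 156 273 297; 160 273 297; 164 273 297; 168 274 297; 172 274 297; 176 274 297; 180 274 297; 184 274 297; 188 274 297; 192 274 297; 196 274 297; 200 275 297; 204 275 297; 208 275 298; 212 275 298; 216 275 298; 220 275 298; 224 275 298; 228 277 295; 232 281 292; 236 281 292; 240 281 292; 244 281 292; 248 281 292; 252 281 292; 
yaw 7.566013509656072
89 256
endtop [0.58944296 0.30761479 0.046     ]
endbot [0.61353185 0.12590656 0.046     ]
bt [0.59376076 0.2729773  0.058     ]
bb [0.60834393 0.16398337 0.058     ]
0.2 0.6030874886173305
0.217 0.6008294670415569
0.23 0.5991027446600832
```

```bash
python3 -m jog '{"turn":[[0,0,0.17],[0,0,0],[0,0,0],[0,0,0],[0,0,0],[0,0,0],[0,0,0],[0,0,0],[0,0,0],[0,0,0]],"delta_pos":[[0.05,0.16,-0.5],[0,0.16,-0.5],[0,0,-0.5],[0,0,-0.5],[0,0,-0.5],[0,0,0],[0,0,0],[0,0,0],[0,0,0],[0,0,0]],"hand":[0.3,0.3,0.3,0.3,0.3,0.3,0.3,0.3,0.3,0.3]}'
python3 -c "
from h import *
c=grab('wrist','pics/w3.png');o=bot.get_obs();print(o['ee_pos'],o['tcp_rot'],o['qd'].round(2))
np.save('w3.npy',c,allow_pickle=True)"
```

```text
time: 4.3
ee_pos: [0.6016, 0.2168, 0.0925]
tcp_rot: [179.9, -0.0, 97.5]
wrist_force: [0.3, -0.4, -0.5]
opening: 0.0554
[0.60150123 0.2168114  0.09218071] [ 1.79930227e+02 -1.33389893e-02  9.74966554e+01] [ 0.09  0.29 -0.3  -0.04 -0.01  0.05]
```

View pics/w3.png

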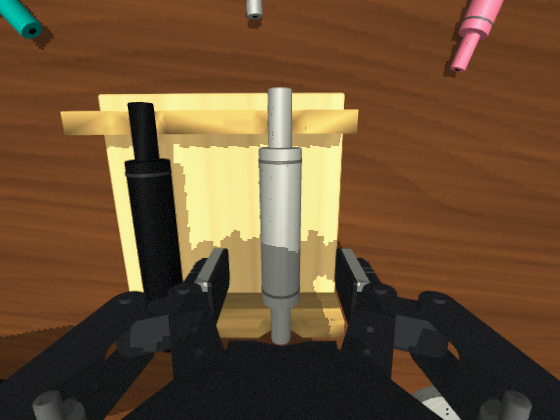

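The shaft is centred between the pads (281 against 283 px), so I'll descend and grip.

```bash
python3 -m jog '{"turn":[[0,0,0],[0,0,0],[0,0,0],[0,0,0],[0,0,0],[0,0,0],[0,0,0],[0,0,0],[0,0,0],[0,0,0]],"delta_pos":[[0,0,-0.4],[0,0,-0.4],[0,0,-0.3],[0,0,-0.14],[0,0,0],[0,0,0],[0,0,0],[0,0,0],[0,0,0],[0,0,0]],"hand":[0.3,0.3,0.3,0.3,0.3,0.3,-0.6,-1,-1,-1]}' 40
python3 -m jog '{"turn":[[0,0,0],[0,0,0],[0,0,0],[0,0,0],[0,0,0],[0,0,0],[0,0,0],[0,0,0],[0,0,0],[0,0,0]],"delta_pos":[[0,0,0],[0,0,0],[0,0,0],[0,0,0],[0,0,0],[0,0,0.1],[0,0,0.1],[0,0,0.2],[0,0,0.2],[0,0,0.2]],"hand":[-1,-1,-1,-1,-1,-1,-1,-1,-1,-1]}' 50
```

```text
time: 5.35
ee_pos: [0.6006, 0.2168, 0.0303]
tcp_rot: [-180.0, -0.0, 97.5]
wrist_force: [-6.0, -0.6, 5.7]
opening: 0.0268
time: 6.35
ee_pos: [0.6013, 0.2168, 0.0704]
tcp_rot: [180.0, -0.0, 97.5]
wrist_force: [0.4, -0.5, -6.4]
opening: 0.0263
```

```bash
python3 -m jog '{"turn":[[0,0,0],[0,0,0],[0,0,0],[0,0,0.2],[0,0,0.19],[0,0,0],[0,0,0],[0,0,0],[0,0,0],[0,0,0]],"delta_pos":[[0,0,0.5],[0,0,0.8],[0,-0.3,0.5],[0,-0.7,0],[0,-0.9,0],[-0.04,-0.9,0],[-0.05,-0.9,0],[-0.05,-0.9,0],[0,-0.9,0],[0,-0.8,0]],"hand":[-1,-1,-1,-1,-1,-1,-1,-1,-1,-1]}'
python3 -m jog '{"turn":[[0,0,0],[0,0,0],[0,0,0],[0,0,0],[0,0,0],[0,0,0],[0,0,0],[0,0,0],[0,0,0],[0,0,0]],"delta_pos":[[0,-0.7,0],[0,-0.4,0],[0,-0.24,0],[0,0,-0.3],[0,0,-0.3],[0,0,0],[0,0,0],[0,0,0],[0,0,0],[0,0,0]],"hand":[-1,-1,-1,-1,-1,-1,-1,-1,-1,-1]}'
python3 -c "
from h import *
c=grab('wrist','pics/w4.png');o=bot.get_obs();print(o['ee_pos'],o['tcp_rot'],o['qd'].round(2))
np.save('w4.npy',c,allow_pickle=True)"
```

```text
time: 7.35
ee_pos: [0.5939, -0.1005, 0.1604]
tcp_rot: [179.9, 0.0, 100.6]
wrist_force: [1.0, 0.7, -6.1]
opening: 0.0266
time: 8.35
ee_pos: [0.5944, -0.1651, 0.1298]
tcp_rot: [180.0, 0.0, 100.6]
wrist_force: [-0.2, 0.0, -5.7]
opening: 0.0264
[ 0.59434195 -0.16515207  0.1297249 ] [1.79963407e+02 1.66331993e-02 1.00631676e+02] [-0.06  0.08 -0.1  -0.04 -0.04 -0.08]
```

View pics/w4.png

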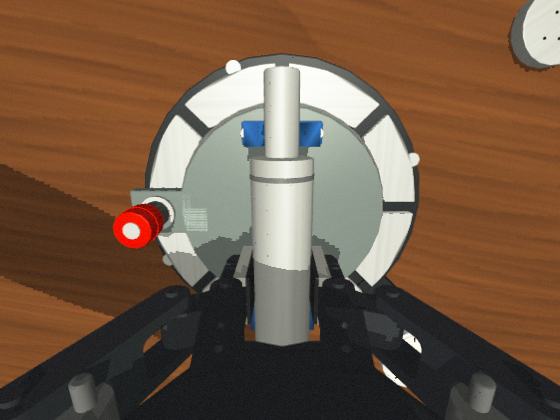

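Run:
```python
from h import *
c=np.load('w4.npy',allow_pickle=True).item()
f=c['frame']; hsv=cv2.cvtColor(f,cv2.COLOR_RGB2HSV)
ax=np.array([.5944,-.165]);th=np.radians(10.64); ex=np.array([np.cos(th),np.sin(th)]); ey=np.array([-np.sin(th),np.cos(th)])
zs=.0157+.1297
loc=lambda p:(np.array([(p[:2]-ax)@ex,(p[:2]-ax)@ey])*1000).round(2)
for v in (80,90,100,110,175,185,200,215,230):
    row=f[v,240:325].astype(int); g=np.abs(np.diff(cv2.GaussianBlur(f[v:v+1].astype(np.float32),(3,1),0).sum(2)[0]))
    l=240+np.argmax(g[240:280]) ; r=290+np.argmax(g[290:330])
    if v<150: l=255+np.argmax(g[255:272]); r=292+np.argmax(g[292:306])
    p=(onz(c,l+.5,v,zs)+onz(c,r+.5,v,zs))/2; print(v,l,r,loc(p))
print('end',loc(onz(c,282.5,66.5,zs+.005)),'shoulder',loc(onz(c,282,157,zs+.014)))
b=cv2.inRange(hsv,(105,120,40),(125,255,255)); b[:100]=0;b[160:]=0;b[:,:230]=0;b[:,335:]=0
xs=np.where(b.any(0))[0]; print('post',xs.min(),xs.max()); 
for v in range(122,146,4):
    x=np.where(b[v])[0]; print(v,x.min(),x.max(),loc((onz(c,x.min()-.5,v,.094)+onz(c,x.max()+.5,v,.094))/2))
```

```text
80 262 299 [-0.12 87.28]
90 263 299 [8.000e-02 8.348e+01]
100 263 299 [ 0.08 79.62]
110 262 299 [-0.12 75.71]
175 249 311 [-0.35 48.58]
185 267 291 [-0.79 44.12]
200 250 310 [-0.35 37.28]
215 250 310 [-0.36 30.24]
230 248 309 [-1.05 22.99]
end [ 0.46 91.38] shoulder [ 0.29 57.76]
post 242 322
122 242 321 [7.000e-02 7.183e+01]
126 242 321 [ 0.07 69.56]
130 244 320 [ 0.37 67.27]
134 244 319 [ 0.07 64.97]
138 242 321 [ 0.07 62.65]
142 243 321 [ 0.37 60.32]
```

Alignment over the slots is within about 0.3 mm sideways. It sits about 1 mm too far along y, so I'll trim that and lower it.

```bash
python3 -m jog '{"turn":[[0,0,0],[0,0,0],[0,0,0],[0,0,0],[0,0,0],[0,0,0],[0,0,0],[0,0,0],[0,0,0],[0,0,0]],"delta_pos":[[0,-0.02,-0.2],[0,0,-0.2],[0,0,-0.2],[0,0,-0.16],[0,0,-0.06],[0,0,-0.06],[0,0,-0.06],[0,0,-0.06],[0,0,-0.06],[0,0,0]],"hand":[-1,-1,-1,-1,-1,-1,-1,-1,-1,-1]}'
```

```text
time: 9.4
ee_pos: [0.594, -0.1662, 0.0759]
tcp_rot: [-180.0, -0.0, 100.6]
wrist_force: [-0.6, 0.3, -7.1]
opening: 0.0263
```

```bash
python3 -m jog '{"turn":[[0,0,0],[0,0,0],[0,0,0],[0,0,0],[0,0,0],[0,0,0],[0,0,0],[0,0,0],[0,0,0],[0,0,0]],"delta_pos":[[0,0,-0.04],[0,0,-0.04],[0,0,-0.04],[0,0,-0.04],[0,0,-0.04],[0,0,-0.02],[0,0,-0.02],[0,0,0],[0,0,0],[0,0,0]],"hand":[-1,-1,-1,-1,-1,-1,-1,-1,-1,-1]}'
```

```text
time: 10.4
ee_pos: [0.5942, -0.1663, 0.0644]
tcp_rot: [180.0, 0.0, 100.6]
wrist_force: [0.2, -0.2, -7.3]
opening: 0.0265
```

```bash
python3 -m jog '{"turn":[[0,0,0],[0,0,0],[0,0,0],[0,0,0],[0,0,0],[0,0,0],[0,0,0],[0,0,0],[0,0,0],[0,0,0]],"delta_pos":[[0,0,-0.02],[0,0,-0.01],[0,0,-0.01],[0,0,-0.01],[0,0,0],[0,0,0],[0,0,0],[0,0,0],[0,0,0],[0,0,0]],"hand":[-1,-1,-1,-1,-1,-1,-1,-1,-1,-1]}'
```

```text
time: 11.4
ee_pos: [0.5942, -0.1663, 0.0624]
tcp_rot: [180.0, 0.0, 100.6]
wrist_force: [-5.0, 1.5, 6.4]
opening: 0.0265
```

It touched bottom at the expected height. Releasing.

```bash
python3 -m jog '{"turn":[[0,0,0],[0,0,0],[0,0,0],[0,0,0],[0,0,0],[0,0,0],[0,0,0],[0,0,0],[0,0,0],[0,0,0]],"delta_pos":[[0,0,0],[0,0,0],[0,0,0],[0,0,0],[0,0,0],[0,0,0],[0,0,0.2],[0,0,0.4],[0,0,0.6],[0,0,0.8]],"hand":[-0.2,0,0.2,0.2,0.2,0.2,0.2,0.2,0.2,0.2]}'
python3 -m jog '{"turn":[[0,0,0],[0,0,0],[0,0,0],[0,0,0],[0,0,0],[0,0,0],[0,0,0],[0,0,0],[0,0,0],[0,0,0]],"delta_pos":[[0,0,0.6],[0,0.3,0.6],[0,0.3,0.2],[0,0,0],[0,0,0],[0,0,0],[0,0,0],[0,0,0],[0,0,0],[0,0,0]],"hand":[0.2,0.2,0.2,0.2,0.2,0.2,0.2,0.2,0.2,0.2]}'
python3 -c "
from h import *
c=grab('wrist','pics/w5.png');o=bot.get_obs();print(o['ee_pos'],o['tcp_rot'],o['qd'].round(2))
np.save('w5.npy',c,allow_pickle=True)
c=grab('scene');cv2.imwrite('pics/s5.png',cv2.resize(c['frame'][170:290,120:260],None,fx=5,fy=5)[:,:,::-1])"
```

```text
time: 12.4
ee_pos: [0.5933, -0.1661, 0.1621]
tcp_rot: [-179.9, -0.1, 100.6]
wrist_force: [0.2, -0.1, 0.2]
opening: 0.0516
time: 13.4
ee_pos: [0.5941, -0.1364, 0.2316]
tcp_rot: [-180.0, -0.0, 100.6]
wrist_force: [0.5, -0.3, 0.5]
opening: 0.0513
[ 0.59408848 -0.13637469  0.23165371] [-1.79990867e+02 -4.72961912e-03  1.00608037e+02] [ 0.06 -0.04  0.05  0.13 -0.02  0.03]
```

View pics/w5.png

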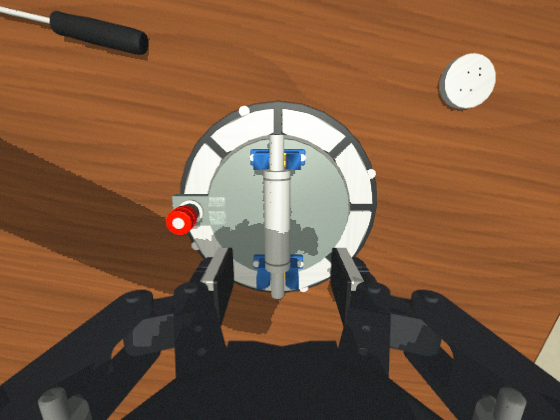

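View pics/s5.png

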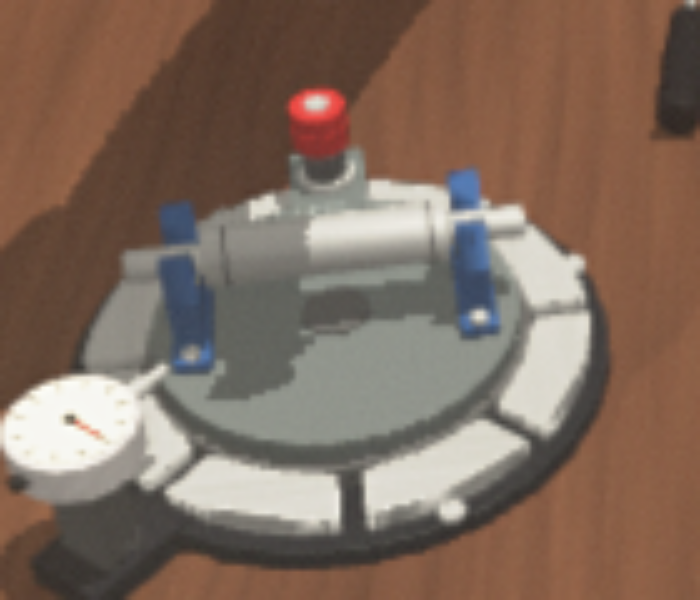

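The pictures show the shaft level, with both journals down in the posts. Next I'll check its height by depth and go to the knob with the jaws tangential.

```bash
python3 -c "
from h import *
c=np.load('w5.npy',allow_pickle=True).item()
for u,v in [(277,185),(277,200),(277,220),(278,240),(279,258),(277,142),(278,293)]: print(u,v,depthpt(c,u,v).round(4))"
python3 -m jog '{"turn":[[0,0,-1],[0,0,-1],[0,0,-1],[0,0,-1],[0,0,-1],[0,0,-1],[0,0,-1],[0,0,-1],[0,0,-1],[0,0,-1]],"delta_pos":[[-0.2,-0.096,0],[-0.2,-0.096,0],[-0.2,-0.096,0],[-0.2,-0.096,0],[-0.2,-0.096,0],[-0.2,-0.096,0],[-0.2,-0.096,-0.2],[-0.2,-0.096,-0.2],[-0.2,-0.096,-0.2],[-0.25,-0.096,-0.2]],"hand":[0.3,0.3,0.3,0.3,0.3,0.3,0.3,0.3,0.3,0.3]}' 50
python3 -m jog '{"turn":[[0,0,-1],[0,0,-0.25],[0,0,0],[0,0,0],[0,0,0],[0,0,0],[0,0,0],[0,0,0],[0,0,0],[0,0,0]],"delta_pos":[[0,0,-0.4],[0,0,-0.4],[0,0,-0.2],[0,0,0],[0,0,0],[0,0,0],[0,0,0],[0,0,0],[0,0,0],[0,0,0]],"hand":[0.3,0.3,0.3,0.3,0.3,0.3,0.3,0.3,0.3,0.3]}'
python3 -c "
from h import *
c=grab('wrist','pics/w6.png');o=bot.get_obs();print(o['ee_pos'],o['tcp_rot'],o['qd'].round(2))
np.save('w6.npy',c,allow_pickle=True)"
```

```text
277 185 [ 0.5871 -0.1235  0.0908]
277 200 [ 0.5898 -0.1386  0.0906]
277 220 [ 0.5936 -0.159   0.0915]
278 240 [ 0.5985 -0.1802  0.0918]
279 258 [ 0.6034 -0.2006  0.0908]
277 142 [ 0.5795 -0.083   0.0842]
278 293 [ 0.6105 -0.2457  0.0851]
time: 14.5
ee_pos: [0.4913, -0.1844, 0.1914]
tcp_rot: [180.0, -0.0, 20.3]
wrist_force: [0.2, 0.2, 0.1]
opening: 0.0554
time: 15.5
ee_pos: [0.4917, -0.1843, 0.1419]
tcp_rot: [180.0, -0.0, 10.6]
wrist_force: [0.4, 0.8, 0.4]
opening: 0.0559
[ 0.49163677 -0.18427564  0.14183372] [ 1.79998743e+02 -1.30422808e-03  1.06220038e+01] [ 0.11  0.03 -0.04 -0.   -0.08  0.14]
```

View pics/w6.png

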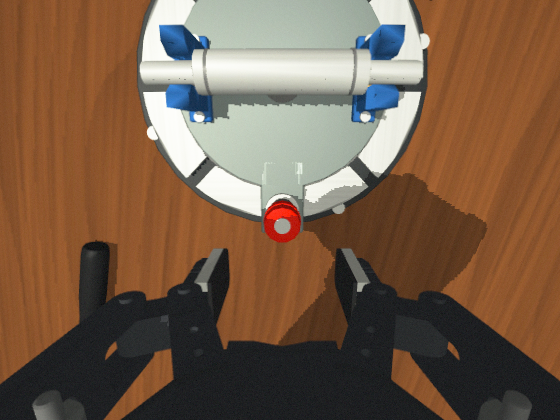

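The shaft's top is at 91–92 mm all along, so it is seated and level. The knob is centred between the jaws.

```bash
python3 -m jog '{"turn":[[0,0,0],[0,0,0],[0,0,0],[0,0,0],[0,0,0],[0,0,0],[0,0,0],[0,0,0],[0,0,0],[0,0,0]],"delta_pos":[[-0.01,0,-0.5],[0,0,-0.5],[0,0,-0.4],[0,0,-0.24],[0,0,-0.12],[0,0,0],[0,0,0],[0,0,0],[0,0,0],[0,0,0]],"hand":[0.3,0.3,0.3,0.3,0.3,0.3,0.3,-0.6,-1,-1]}' 50
python3 -m jog '{"turn":[[0,0,0],[0,0,0],[0,0,0],[0,0,0],[0,0,0],[0,0,0],[0,0,0],[0,0,0],[0,0,0],[0,0,0]],"delta_pos":[[0,0,0],[0,0,0],[0,0,0],[0,0,0],[0,0,0],[0,0,0],[0,0,0],[0,0,0],[0,0,0],[0,0,0]],"hand":[-1,-1,-1,-1,-1,-1,-1,-1,-1,-1]}'
```

```text
time: 16.55
ee_pos: [0.4916, -0.1844, 0.0548]
tcp_rot: [180.0, -0.1, 10.6]
wrist_force: [-0.8, 0.5, 5.0]
opening: 0.0261
time: 17.55
ee_pos: [0.4916, -0.1844, 0.0548]
tcp_rot: [180.0, -0.1, 10.6]
wrist_force: [-1.1, -0.4, 6.1]
opening: 0.0268
```

```bash
python3 -m jog '{"turn":[[0,0,0],[0,0,0],[0,0,0],[0,0,0],[0,0,0],[0,0,0],[0,0,0],[0,0,0],[0,0,0],[0,0,0]],"delta_pos":[[0,0,0.04],[0,0,0.04],[0,0,0.04],[0,0,0.04],[0,0,0.03],[0,0,0],[0,0,0],[0,0,0],[0,0,0],[0,0,0]],"hand":[-1,-1,-1,-1,-1,-1,-1,-1,-1,-1]}' 60
python3 -c "
from h import *
c=grab('wrist','pics/w7.png');o=bot.get_obs();print(o['ee_pos'],o['wrist_force'])"
```

```text
time: 18.55
ee_pos: [0.4914, -0.1842, 0.0627]
tcp_rot: [-180.0, -0.0, 10.6]
wrist_force: [5.8, -0.9, -8.8]
opening: 0.0261
[ 0.49136702 -0.18422451  0.06273072] [ 6.42108814 -0.90180619 -7.28642221]
```

View pics/w7.png

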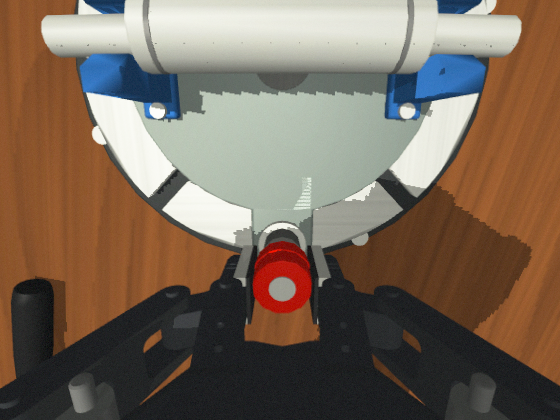

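```bash
python3 -c "
import numpy as np
a=np.radians(190.64+4.5*np.arange(11)); p=.105*np.c_[np.cos(a),np.sin(a)]
print((np.diff(p,axis=0)/.05).round(3), p[-1]+[.5944,-.165])"
python3 -m jog '{"turn":[[0,0,0],[0,0,0],[0,0,0],[0,0,0],[0,0,0],[0,0,0],[0,0,0],[0,0,0],[0,0,0],[0,0,0]],"delta_pos":[[0,0,0.03],[0,0,0],[0,0,0],[0,0,0],[0,0,0],[0,0,0],[0,0,0],[0,0,0],[0,0,0],[0,0,0]],"hand":[-1,-1,-1,-1,-1,-1,-1,-1,-1,-1]}' 60
```

```text
[[ 0.037 -0.161]
 [ 0.049 -0.157]
 [ 0.061 -0.153]
 [ 0.073 -0.148]
 [ 0.085 -0.142]
 [ 0.095 -0.134]
 [ 0.106 -0.127]
 [ 0.115 -0.118]
 [ 0.124 -0.108]
 [ 0.132 -0.098]] [ 0.53513896 -0.25167831]
time: 19.6
ee_pos: [0.4914, -0.1842, 0.0642]
tcp_rot: [-180.0, -0.0, 10.6]
wrist_force: [6.4, -0.4, -9.1]
opening: 0.0264
```

```bash
python3 -m jog '{"turn":[[0,0,0.28],[0,0,0.28],[0,0,0.28],[0,0,0.28],[0,0,0.28],[0,0,0.28],[0,0,0.28],[0,0,0.28],[0,0,0.28],[0,0,0.28]],"delta_pos":[[0.018,-0.08,0],[0.019,-0.081,0],[0.024,-0.078,0],[0.025,-0.079,0],[0.03,-0.076,0],[0.031,-0.077,0],[0.036,-0.074,0],[0.037,-0.074,0],[0.042,-0.071,0],[0.043,-0.071,0]],"hand":[-1,-1,-1,-1,-1,-1,-1,-1,-1,-1]}'
python3 -m jog '{"turn":[[0,0,0.28],[0,0,0.28],[0,0,0.28],[0,0,0.28],[0,0,0.28],[0,0,0.28],[0,0,0.28],[0,0,0.28],[0,0,0],[0,0,0]],"delta_pos":[[0.047,-0.067,0],[0.048,-0.067,0],[0.053,-0.063,0],[0.053,-0.064,0],[0.057,-0.059,0],[0.058,-0.059,0],[0.062,-0.054,0],[0.062,-0.054,0],[0,0,0],[0,0,0]],"hand":[-1,-1,-1,-1,-1,-1,-1,-1,-1,-1]}'
python3 -c "
from h import *
c=grab('wrist','pics/w8.png');o=bot.get_obs();print(o['ee_pos'],o['tcp_rot'],o['wrist_force'])
d=o['ee_pos'][:2]-np.array([.5944,-.165]);print(np.degrees(np.arctan2(d[1],d[0]))+360-190.64,np.hypot(*d))"
```

```text
time: 20.6
ee_pos: [0.5063, -0.2218, 0.0638]
tcp_rot: [-179.9, -0.0, 33.1]
wrist_force: [3.7, 2.1, -9.3]
opening: 0.026
time: 21.6
ee_pos: [0.5281, -0.2461, 0.0639]
tcp_rot: [-179.9, -0.0, 50.9]
wrist_force: [3.4, 3.2, -8.4]
opening: 0.026
[ 0.52805944 -0.24612841  0.06411156] [-1.79915656e+02 -1.12351383e-02  5.08955320e+01] [ 3.59162274  2.76204856 -9.8844156 ]
40.086345801613646 0.10479928340938169
```

View pics/w8.png

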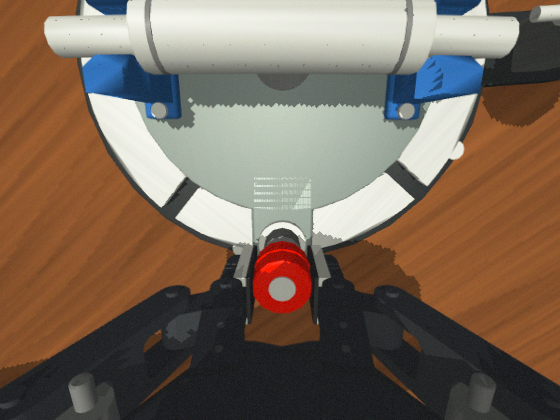

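```bash
python3 -m jog '{"turn":[[0,0,0.2],[0,0,0.2],[0,0,0.16],[0,0,0],[0,0,0],[0,0,0],[0,0,0],[0,0,0],[0,0,0],[0,0,0]],"delta_pos":[[0.05,-0.039,0],[0.05,-0.037,0],[0.044,-0.032,0],[0,0,0],[0,0,0],[0,0,0],[0,0,0],[0,0,0],[0,0,0],[0,0,0]],"hand":[-1,-1,-1,-1,-1,-1,-1,-1,-1,-1]}'
python3 -c "
from h import *
o=bot.get_obs();print(o['ee_pos'],o['tcp_rot'],o['wrist_force'])
d=o['ee_pos'][:2]-np.array([.5944,-.165]);print(np.degrees(np.arctan2(d[1],d[0]))+360-190.64,np.hypot(*d))"
```

```text
time: 22.65
ee_pos: [0.5356, -0.2518, 0.0646]
tcp_rot: [-180.0, -0.0, 55.5]
wrist_force: [2.3, 5.0, -9.3]
opening: 0.0264
[ 0.53556565 -0.25178256  0.06462077] [-1.79957313e+02 -2.03961996e-02  5.55115179e+01] [ 2.31857599  4.98932019 -9.26363826]
45.224638806811186 0.10484604736357078
```

Now at 45.2°. I'll lower the knob in small steps and watch the force.

```bash
python3 -m jog '{"turn":[[0,0,0],[0,0,0],[0,0,0],[0,0,0],[0,0,0],[0,0,0],[0,0,0],[0,0,0],[0,0,0],[0,0,0]],"delta_pos":[[0,0,-0.04],[0,0,-0.04],[0,0,-0.04],[0,0,-0.04],[0,0,-0.02],[0,0,0],[0,0,0],[0,0,0],[0,0,0],[0,0,0]],"hand":[-1,-1,-1,-1,-1,-1,-1,-1,-1,-1]}'
```

```text
time: 23.65
ee_pos: [0.5356, -0.2518, 0.0561]
tcp_rot: [-180.0, -0.0, 55.5]
wrist_force: [1.1, 5.0, -5.4]
opening: 0.0265
```

```bash
python3 -m jog '{"turn":[[0,0,0],[0,0,0],[0,0,0],[0,0,0],[0,0,0],[0,0,0],[0,0,0],[0,0,0],[0,0,0],[0,0,0]],"delta_pos":[[0,0,-0.02],[0,0,0],[0,0,0],[0,0,0],[0,0,0],[0,0,0],[0,0,0],[0,0,0],[0,0,0],[0,0,0]],"hand":[-1,-1,-1,-0.3,-0.1,0.1,0.2,0.2,0.2,0.2]}'
python3 -m jog '{"turn":[[0,0,0],[0,0,0],[0,0,0],[0,0,0],[0,0,0],[0,0,0],[0,0,0],[0,0,0],[0,0,0],[0,0,0]],"delta_pos":[[0,0,0.2],[0,0,0.4],[0,0,0.6],[0,0,0.6],[0,0,0.6],[0,0,0.3],[-0.2,0,0],[-0.2,0,0],[0,0,0],[0,0,0]],"hand":[0.2,0.2,0.2,0.2,0.2,0.2,0.2,0.2,0.2,0.2]}'
python3 -c "
from h import *
c=grab('wrist','pics/w9.png');o=bot.get_obs();print(o['ee_pos'],o['tcp_rot'],o['qd'].round(2))
np.save('w9.npy',c,allow_pickle=True)
c=grab('scene');cv2.imwrite('pics/s9.png',cv2.resize(c['frame'][170:300,120:260],None,fx=4.6,fy=4.6)[:,:,::-1])
c=grab('top','pics/t9.png')"
```

```text
time: 24.65
ee_pos: [0.5355, -0.2521, 0.0548]
tcp_rot: [180.0, 0.0, 55.4]
wrist_force: [0.2, -0.1, -0.5]
opening: 0.0513
time: 25.65
ee_pos: [0.5148, -0.252, 0.1889]
tcp_rot: [-179.9, 0.0, 55.4]
wrist_force: [-0.3, -0.6, -0.3]
opening: 0.0514
[ 0.51511365 -0.25194194  0.18895477] [-1.79935065e+02  7.08507730e-03  5.54048365e+01] [ 0.31  0.43  0.78  0.09 -0.06 -0.03]
```

View pics/w9.png

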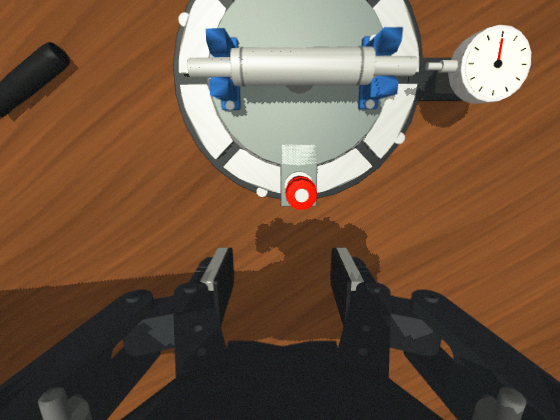

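View pics/s9.png

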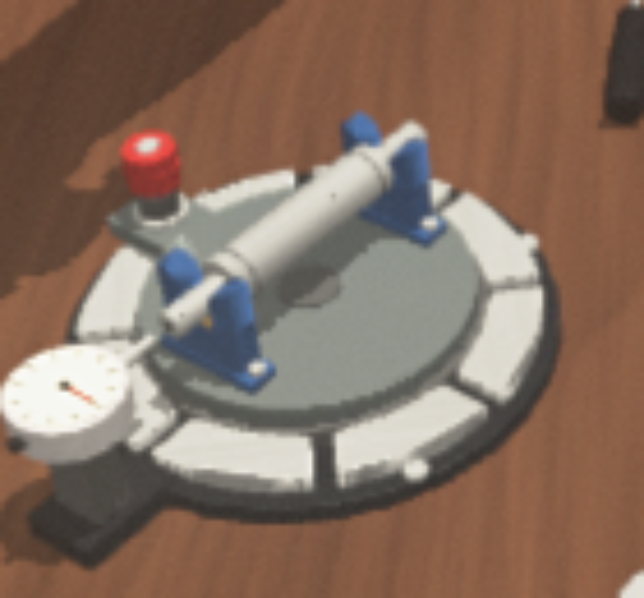

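View pics/t9.png

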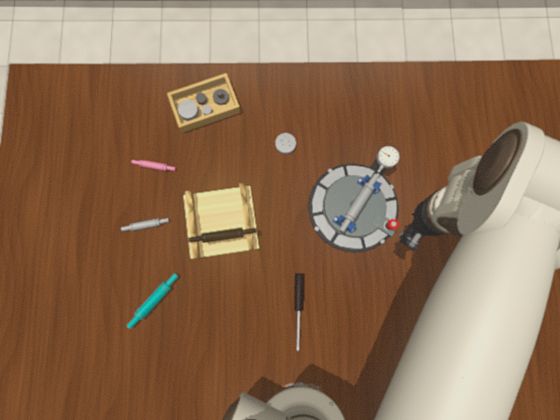

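Run:
```python
from h import *
for n,(u,v) in (('w6',(282,226)),('w9',(301,196))):
    c=np.load(n+'.npy',allow_pickle=True).item(); z=[depthpt(c,u+i,v+j)[2] for i in (-3,0,3) for j in (-3,0,3)]
    p=onz(c,u,v,.082)
    d=p[:2]-np.array([.5944,-.165]); print(n,'knob top z',np.median(z),p,np.degrees(np.arctan2(d[1],d[0]))%360-190.64,np.hypot(*d))
for u,v in [(245,67),(270,66),(300,66),(330,65),(355,64),(200,68),(408,65)]: print(depthpt(c,u,v).round(4))
# shaft direction from journal/body mid
p=onz(c,202,67.5,.078);q=onz(c,404,65.5,.078); d=(p-q)[:2]; print('shaft ang',np.degrees(np.arctan2(d[1],d[0]))-100.64)
```

```text
w6 knob top z 0.08323617440308945 [ 0.4910491  -0.18470776  0.082     ] 0.15600013372642252 0.10521314075464595
w9 knob top z 0.08251407279053091 [ 0.53495374 -0.2526957   0.082     ] 45.227843913058564 0.1059452438810292
[ 0.5562 -0.1427  0.0903]
[ 0.5722 -0.1533  0.0922]
[ 0.5909 -0.166   0.0913]
[ 0.6102 -0.1782  0.0906]
[ 0.6258 -0.1884  0.0919]
[ 0.527  -0.1221  0.0849]
[ 0.6614 -0.212   0.0857]
shaft ang 45.380717280918205
```

```bash
python3 -c "
from workcell import ticket
print(ticket.job_done())"
```

```text
the job is handed in; nothing more can be done
None
```

I moved the bright shaft from the rack into the cradle and let it go. Then I pulled the knob up about 9.4 mm, swung the cradle one notch anticlockwise, released the knob, and handed the job in at about 26 s.

The last checks, from the pictures before hand-in, all passed:
- **Shaft seated:** the top of its body is at 90–92 mm all along, against 92 mm when fully seated. Both journals are level in their slots.
- **Angle:** the cradle is at 45.2° by the knob and 45.4° by the shaft, so the shaft points at the gauge with a visible gap to the spindle.
- **Pin home:** the knob top is at 82.5 mm, against 83.2 mm by the same measurement before it was first pulled. The pull on the knob was also falling off normally as I lowered it.
- **Other things:** the black shaft, gauge, test block and screwdriver show no movement in the pictures.
- **Robot:** the gripper was open, well clear, and felt no contact. The largest wrist force I saw was about 10 N.

The overhead and wrist cameras disagreed by about 3 mm on where the cradle axis is. I used the wrist view, and the grasp and fit bore it out.

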